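Find the wire-guide roller with the worn bush

TASK

One of the three upright white guide rollers on the aluminium plate has a worn bush. Going from the left roller to the right one, rock each gently to the left and then to the right until you feel it press firmly against its stop, without forcing it; the worn one gives far more than the other two. Leave the worn roller leaning well over and throw only the lever in front of it fully away from the robot, leaving the other levers and the things lying about alone.

Things in the scene. Friction and masses are not known exactly. Their poses are not given: they have to be found in the camera images.
- rig: aluminium base plate 220 x 430 x 12 mm, screwed to the bench; origin at the centre of its underside, x axis = away from the robot, y axis = left along the row. Three bearing blocks with rollers stand along its far edge (plate x = +55 mm, y = +140, 0, -140 mm), and one toggle lever stands in front of each (plate x = -60 mm, same y). Plate yaw is within 0.18 rad of the robot's axes.
- block_a: left bearing block, dark steel, 60 x 60 x 47 mm on the plate, fixed; origin at the centre of its underside (12 mm above the bench). Hidden inside is the lower bush of the spindle; a push on the roller's top flange loads the block only once the spindle is against that bush, then by 1.75 times the push; 4 to 12 N there is a firm, safe press.
- roller_a (a point): top centre of the left roller, 140 mm above the bench. White plastic bobbin on a vertical spindle: top flange 36 mm diameter, 116 to 140 mm above the bench; waist 26 mm diameter; lower flange 36 mm, 80 to 92 mm above the bench. It cannot be lifted or spun, only rocked along the plate's y about a pivot 60 mm above the bench; friction (1 N at the top flange) keeps it where left.
- rock_a (a joint): lean of the left roller, rad: 0 upright, positive = leaning left (plate +y), negative = right. Starts within 0.02 of upright. Stiff stops either side: at about 0.05 (3.5 mm at the top flange) if sound, about 0.16 (11 mm) if worn. Stays where it is left.
- lever_a_tip (a point): centre of the black ball, 26 mm diameter, at the end of the left toggle lever, about 95 mm above the bench. The lever (steel rod, 10 mm thick, 70 mm long) turns on a grey block 70 x 50 x 25 mm on the plate, pivot 34 mm above the bench right under the middle of its swing.
- lever_a (a joint): left toggle lever, rad: 0 leans 0.5 rad toward the robot (in service), 1.0 leans 0.5 rad away from the robot (out of service), both are end stops. About 1 N at the ball moves it (along the plate's x); it stays where it is left.
- block_b: middle bearing block, dark steel, 60 x 60 x 47 mm on the plate, fixed; origin at the centre of its underside (12 mm above the bench). Hidden inside is the lower bush of the spindle; a push on the roller's top flange loads the block only once the spindle is against that bush, then by 1.75 times the push; 4 to 12 N there is a firm, safe press.
- roller_b (a point): top centre of the middle roller, 140 mm above the bench. White plastic bobbin on a vertical spindle: top flange 36 mm diameter, 116 to 140 mm above the bench; waist 26 mm diameter; lower flange 36 mm, 80 to 92 mm above the bench. It cannot be lifted or spun, only rocked along the plate's y about a pivot 60 mm above the bench; friction (1 N at the top flange) keeps it where left.
- rock_b (a joint): lean of the middle roller, rad: 0 upright, positive = leaning left (plate +y), negative = right. Starts within 0.02 of upright. Stiff stops either side: at about 0.05 (3.5 mm at the top flange) if sound, about 0.16 (11 mm) if worn. Stays where it is left.
- lever_b_tip (a point): centre of the black ball, 26 mm diameter, at the end of the middle toggle lever, about 95 mm above the bench. The lever (steel rod, 10 mm thick, 70 mm long) turns on a grey block 70 x 50 x 25 mm on the plate, pivot 34 mm above the bench right under the middle of its swing.
- lever_b (a joint): middle toggle lever, rad: 0 leans 0.5 rad toward the robot (in service), 1.0 leans 0.5 rad away from the robot (out of service), both are end stops. About 1 N at the ball moves it (along the plate's x); it stays where it is left.
- block_c: right bearing block, dark steel, 60 x 60 x 47 mm on the plate, fixed; origin at the centre of its underside (12 mm above the bench). Hidden inside is the lower bush of the spindle; a push on the roller's top flange loads the block only once the spindle is against that bush, then by 1.75 times the push; 4 to 12 N there is a firm, safe press.
- roller_c (a point): top centre of the right roller, 140 mm above the bench. White plastic bobbin on a vertical spindle: top flange 36 mm diameter, 116 to 140 mm above the bench; waist 26 mm diameter; lower flange 36 mm, 80 to 92 mm above the bench. It cannot be lifted or spun, only rocked along the plate's y about a pivot 60 mm above the bench; friction (1 N at the top flange) keeps it where left.
- rock_c (a joint): lean of the right roller, rad: 0 upright, positive = leaning left (plate +y), negative = right. Starts within 0.02 of upright. Stiff stops either side: at about 0.05 (3.5 mm at the top flange) if sound, about 0.16 (11 mm) if worn. Stays where it is left.
- lever_c_tip (a point): centre of the black ball, 26 mm diameter, at the end of the right toggle lever, about 95 mm above the bench. The lever (steel rod, 10 mm thick, 70 mm long) turns on a grey block 70 x 50 x 25 mm on the plate, pivot 34 mm above the bench right under the middle of its swing.
- lever_c (a joint): right toggle lever, rad: 0 leans 0.5 rad toward the robot (in service), 1.0 leans 0.5 rad away from the robot (out of service), both are end stops. About 1 N at the ball moves it (along the plate's x); it stays where it is left.
- flux_tin: low round aluminium tin, 50 mm diameter, 22 mm high, standing on the plate between the left and middle blocks (bystander; origin at the centre of its underside)
- spare_ring: steel ring, 36 mm diameter, 14 mm high, lying on the plate between the middle and right blocks (bystander; origin at the centre of its underside)
- driver: screwdriver with black handle lying left of the rig (bystander; origin at the centre of its underside)
- wool_tin: dark open tin 90 x 70 x 25 mm with brass wool, right of the rig (bystander; origin at the centre of its underside)
- board: circuit board 100 x 55 mm, 13 mm high, with white connectors, right of the rig (bystander; origin at the centre of its underside)
- parts_box: clear open box 100 x 70 x 40 mm of small connectors, left of the rig (bystander; origin at the centre of its underside)
- cutters: small black-handled cutters, 120 mm long, lying right of the rig (bystander; origin at the centre of its underside)

How it is judged (in metres and radians):
On the way, in this order (a step that is already met when the one before it is completed fails the run):
1. the left roller is pressed left against its stop (block loaded over 5 N) (value of joint rock_a above 0.02 rad and contact force between block_a and anything else above 5 N), for 0.02 s.
2. the left roller is pressed right against its stop (block loaded over 5 N) (value of joint rock_a below -0.02 rad and contact force between block_a and anything else above 5 N), for 0.02 s.
3. the middle roller is pressed left against its stop (block loaded over 5 N) (value of joint rock_b above 0.02 rad and contact force between block_b and anything else above 5 N), for 0.02 s.
4. the middle roller is pressed right against its stop (block loaded over 5 N) (value of joint rock_b below -0.02 rad and contact force between block_b and anything else above 5 N), for 0.02 s.
5. the right roller is pressed left against its stop (block loaded over 5 N) (value of joint rock_c above 0.02 rad and contact force between block_c and anything else above 5 N), for 0.02 s.
6. the right roller is pressed right against its stop (block loaded over 5 N) (value of joint rock_c below -0.02 rad and contact force between block_c and anything else above 5 N), for 0.02 s.
7. the lever in front of the leaning, worn roller is thrown away from the robot, the other two are not ((((value of joint rock_a above 0.1 rad or value of joint rock_a below -0.1 rad) and value of joint lever_a above 0.85 rad and value of joint each of lever_b, lever_c below 0.2 rad) or ((value of joint rock_b above 0.1 rad or value of joint rock_b below -0.1 rad) and value of joint lever_b above 0.85 rad and value of joint each of lever_a, lever_c below 0.2 rad) or ((value of joint rock_c above 0.1 rad or value of joint rock_c below -0.1 rad) and value of joint lever_c above 0.85 rad and value of joint each of lever_a, lever_b below 0.2 rad))), for 0.1 s.
At the end, for the whole second after the job is handed in: The roller with the worn bush leans more than 0.10 rad to either side (a sound one cannot), the lever in front of it is beyond 0.85 rad (end stop 1.0), and the other two levers are below 0.2 rad ((((value of joint rock_a above 0.1 rad or value of joint rock_a below -0.1 rad) and value of joint lever_a above 0.85 rad and value of joint each of lever_b, lever_c below 0.2 rad) or ((value of joint rock_b above 0.1 rad or value of joint rock_b below -0.1 rad) and value of joint lever_b above 0.85 rad and value of joint each of lever_a, lever_c below 0.2 rad) or ((value of joint rock_c above 0.1 rad or value of joint rock_c below -0.1 rad) and value of joint lever_c above 0.85 rad and value of joint each of lever_a, lever_b below 0.2 rad))); the robot touches nothing.
It fails at once if a bearing block is loaded over 32 N (roller forced against its stop) (contact force between any of block_a, block_b, block_c and anything else above 32 N).
It fails at once if a bystander is shifted more than 20 mm (distance of any of flux_tin, spare_ring, driver, wool_tin, board, parts_box, cutters from where it was at the start of the episode above 0.02 m).
It also fails if it takes over 67 s, if anything falls off the work surface, if the arm or the gripper's body presses on something with over 40 N, if the wrist force passes 120 N, or if a joint passes its speed limit or range.

ROBOT

A 6-joint arm with a two-finger parallel gripper is mounted at the origin on the work surface. World frame = base frame: x ahead of the robot, y to its left, z up, the work surface at z = 0. Lengths are in m, angles in degrees, forces in N, time in s.
With the tool pointing down it reaches from about 0.325 to 0.9 m from the base axis. Payload 3.5 kg.
Tool frame: the origin (TCP) lies at the very end of the fingers, on their centre line; the grasp point (between the pads) lies 19 mm behind it; z points along the fingers, y is the line along which they close (so a half turn about z gives the same grasp; the last joint's range is limited). The gripper opens to 85 mm and grips with 20 to 120 N. Pads are 22 mm wide; open, the fingers measure 114 mm over their backs; the gripper's body (76 mm by 85 mm) begins 54 mm behind the grasp point. The pads swing forward as they close: fully open they stand 13 mm farther back than shut.
Start: joints at [58.934, 15.837, -1.513, 72.651, 0, 84.076], TCP at [0.266, 0.566, 0.231] pointing down, gripper open.
Joint ranges: [-178.77, 178.77], [-48.84, 107.48], [-61.69, 71.31], [-111.58, 123.2], [-90, 87.43], [-180, 180]. Speed limits (degrees/s): [147.25, 147.25, 180, 180, 180, 180].

INTERFACE

Orientations are given as [roll, pitch, yaw] about the fixed x, y, z axes, in that order (R = Rz(yaw) Ry(pitch) Rx(roll)).
In Python, from cell import manip gives the robot as it stands.
- The arm moves only by the tool play_rows, never from a script. Its argument "commands" is a list that holds one entry, the list of rows, each a list of 7 numbers: the gripper command: -1 is fully open, 1 is shut, values between are in proportion, then the shift along the tool's x, y, z in mm, then the turn, a rotation vector about the tool's x, y, z in degrees. In form: [[[gripper, x, y, z, rx, ry, rz], ...]]. A call has 1 to 12 rows; each row is the pose to reach, as a shift and turn from the pose commanded when the call began, along the tool's axes at that moment; what a row does not reach only later rows make up. A row lasts 1/10 s, in which the tool goes at most 50 mm and 8.59 degrees, less where a joint would pass 70% of its speed; a pose out of reach is approached as far as the arm can. A call with a gripper value outside its range is refused whole. The fingers move at their own pace and stop on an object; "force" is the grip in N (left out, the last holds). Time passes only in rows, so rows that repeat a pose let the fingers close. It gives the time, the measured TCP pose, the force, the opening and the grip force at its end, in the units of the state.
- manip.get_obs(): the state, without advancing time (a new reading comes with each control period).
- manip.read_camera(name): name is "scene" or "side" or "wrist"; returns a dict with "color" (400x640x3 uint8, blue, green, red), "depth" (400x640 float32, m along the optical axis (not along the pixel's ray), 0 where there is no reading), "fx", "fy", "cx", "cy" (pixels), "dist_coeffs" ([k1, k2, p1, p2, k3] as OpenCV has them; the pictures are not rectified), "rvec" (rotation vector, rad) and "tvec" (3), from world to camera coordinates, as OpenCV has them. Camera axes: x right, y down, z forward; pixel columns grow to the right and rows downward; lengths in m; the calibration is good to about 2 mm. A picture is of the moment at which its call begins.
- manip.hand_in(): hands the job in; it is judged then, once.
Trained networks look in the newest picture that a camera, given by its name, has taken for a name from the list of things; names that differ only in an ending like _2 or _b are one class to them, and where a whole thing is asked for, a point or a joint stands for the part that bears it (a point fixed in the world has none). Each returns a list of dicts, best first, with "score" (0 to 1); they miss things now and then, are a little off and sometimes report something else, mostly with a low value. They report only what shows in the picture. A call takes as long as a camera call.
- manip.find_in(query, camera): "at" ([x, y, z] in m, in world coordinates, good to about 4 mm: the middle of the surface that is visible of it).
- manip.regions_of(query, camera): "pixels" (400x640 bool, what is visible of it).
The state is a dict: "time_s": time; "qpos": joint angles; "dq": joint speeds; "tau": joint torques, N m; "tool_pos": TCP position; "tcp_rot": TCP orientation; "force": force on the tool from outside, world axes, zero at the start; "moment": the same for the moment, N m; "grip_width": finger opening in m; "finger_force": force on a finger pad.
Only numpy, scipy, OpenCV 4.12 (cv2) and the standard library are available. Lean on these libraries where they do the work, as an engineer would, in place of code of your own. Each camera call takes 0.05 s, during which the arm holds its last target. There are 200 camera calls.

## Working session

There is one attempt and no reset: what is moved stays moved. The work goes in short steps, Python scripts to look and compute and a tool call to move; the robot and the scene stay as the last step left them, time stands still between calls to the robot, and variables do not carry over. Pictures are saved under pics/ and viewed, at most 10 in all, crops included, and the job is handed in when it is done.

Besides the shell and the picture viewer there is one more tool, called after "Call:" as name(argument=value, ...), one argument or row to a line, values as JSON. play_rows: Moves the arm, as the interface text tells. Its arguments: {"type":"object","properties":{"commands":{"type":"array","items":{"type":"array","items":{"type":"array","items":{"type":"number"}}}},"force":{"type":"number"}},"required":["commands"]}

```bash
ls; mkdir -p pics; cat > h.py <<'E'
import numpy as np, cv2
from cell import manip
E
python3 - <<'E'
from h import *
o=manip.get_obs(); print({k:np.round(v,3) for k,v in o.items()})
for c in ["scene","side"]:
    im=manip.read_camera(c); cv2.imwrite(f"pics/{c}0.png",im["color"])
    for q in ["roller_a","lever_a_tip","block_a","rig","flux_tin"]:
        print(c,q,[(np.round(d["at"],3).tolist(),round(d["score"],2)) for d in manip.find_in(q,c)])
E
```

```text
pics
{'time_s': np.float64(0.0), 'qpos': array([ 5.8936e+01,  1.5879e+01, -1.5990e+00,  7.2649e+01,  1.0000e-03,
        8.4077e+01]), 'dq': array([ 0.064, -0.178, -0.044,  0.083,  0.034, -0.05 ]), 'tau': array([-0.0000e+00, -4.4551e+01,  2.9520e+01,  1.6000e-02, -0.0000e+00,
        0.0000e+00]), 'tool_pos': array([0.265, 0.565, 0.23 ]), 'tcp_rot': array([-1.79874e+02, -1.40000e-02,  1.54860e+02]), 'force': array([0.564, 0.29 , 0.83 ]), 'moment': array([-0.035, -0.012,  0.017]), 'finger_force': np.float64(0.0), 'grip_width': np.float64(0.085)}
scene roller_a [([0.618, -0.173, 0.136], 0.8), ([0.637, -0.031, 0.131], 0.62), ([0.654, 0.103, 0.13], 0.59), ([0.678, -0.389, 0.016], 0.34), ([0.59, -0.046, 0.011], 0.21)]
scene lever_a_tip [([0.657, 0.101, 0.128], 0.34)]
scene block_a [([0.632, -0.175, 0.058], 0.83), ([0.647, -0.04, 0.055], 0.72), ([0.661, 0.098, 0.054], 0.65)]
scene rig [([0.59, -0.048, 0.013], 0.77), ([0.636, -0.032, 0.128], 0.31)]
scene flux_tin [([0.642, 0.04, 0.031], 0.83)]
side roller_a [([0.61, -0.176, 0.13], 0.72), ([0.626, -0.034, 0.127], 0.71), ([0.643, 0.108, 0.121], 0.62), ([0.507, 0.128, 0.1], 0.53)]
side lever_a_tip [([0.506, 0.127, 0.099], 0.52)]
side block_a [([0.619, -0.044, 0.06], 0.96), ([0.607, -0.191, 0.055], 0.9), ([0.636, 0.097, 0.057], 0.69)]
side rig [([0.574, -0.056, 0.012], 0.7)]
side flux_tin []
```

View pics/scene0.png

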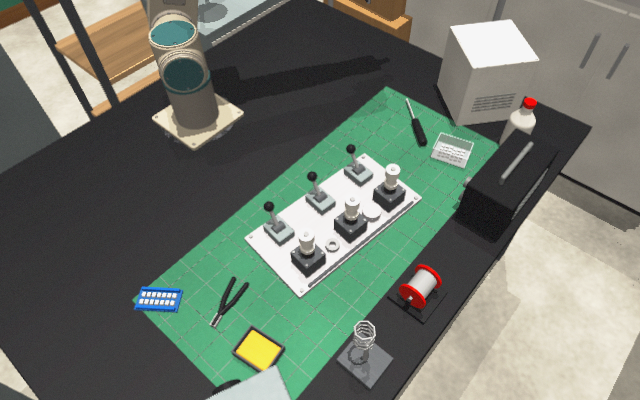

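View pics/side0.png

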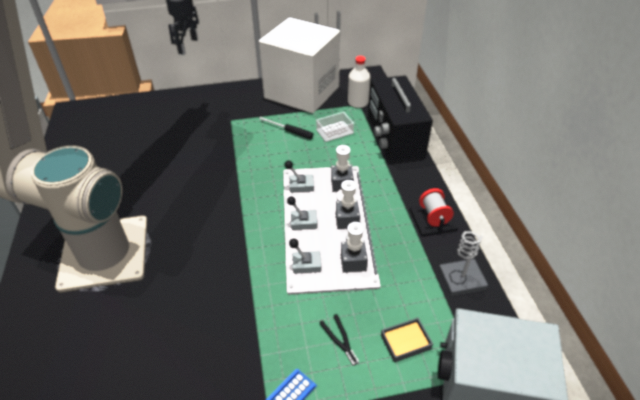

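The plate shows clearly. Rollers are at scene pixels (391,175), (351,208) and (306,243), and all three levers lean toward the robot with balls at (351,150), (312,176) and (268,207). I'll refine the geometry from depth.

```bash
cat >> h.py <<'E'
def cloud(im):
    d=im["depth"]; v,u=np.nonzero(d>0); K=np.array([[im["fx"],0,im["cx"]],[0,im["fy"],im["cy"]],[0,0,1.]])
    n=cv2.undistortPoints(np.c_[u,v].astype(float)[:,None],K,np.array(im["dist_coeffs"],float))[:,0]
    z=d[v,u].astype(float); R=cv2.Rodrigues(np.array(im["rvec"],float))[0]
    return (np.c_[n*z[:,None],z]-np.ravel(im["tvec"]))@R, im["color"][v,u]
E
python3 - <<'E'
from h import *
from scipy.optimize import least_squares as ls
for c in ["scene","side"]:
    P,C=cloud(manip.read_camera(c))
    out=[]
    for n,x,y in [("a",.652,.106),("b",.632,-.033),("c",.614,-.175)]:
        m=(np.hypot(P[:,0]-x,P[:,1]-y)<.04)&(P[:,2]>.12)&(P[:,2]<.16); p=P[m]
        t=p[p[:,2]>np.percentile(p[:,2],90)-.005]
        # cylinder volume fit: points inside top disc (r<=18mm)
        f=lambda q:np.maximum(np.hypot(p[:,0]-q[0],p[:,1]-q[1])-.018,0)
        q=cv2.minEnclosingCircle(t[:,:2].astype(np.float32))
        s=ls(f,t[:,:2].mean(0)).x
        print(c,n,len(p),len(t),t[:,2].mean().round(3),"top mean",t[:,:2].mean(0).round(4),"circ",np.round(q[0],4),round(q[1],4),"ls",s.round(4)); out.append(t[:,:2].mean(0))
    d=out[0]-out[2]; print("yaw",np.degrees(np.arctan2(-d[0],d[1])),np.hypot(*d))
    for n,x,y in [("a",.507,.127),("b",.49,-.013),("c",.472,-.152)]:
        m=(np.hypot(P[:,0]-x,P[:,1]-y)<.035)&(P[:,2]>.08)&(P[:,2]<.13)&(C.max(1)<80); p=P[m]
        if len(p)<6: print(n,len(p)); continue
        s=ls(lambda q:np.linalg.norm(p-q,axis=1)-.013,p.mean(0)-[0,0,.008],loss="soft_l1",f_scale=.002)
        print(c,"lever",n,len(p),s.x.round(4))
E
```

```text
scene a 192 127 0.138 top mean [0.6499 0.1129] circ [0.6505 0.1133] 0.0187 ls [0.6504 0.113 ]
scene b 215 147 0.139 top mean [ 0.6326 -0.0242] circ [ 0.6316 -0.0237] 0.0185 ls [ 0.6326 -0.0235]
scene c 239 180 0.139 top mean [ 0.6147 -0.1651] circ [ 0.6136 -0.1646] 0.0187 ls [ 0.6142 -0.1645]
yaw -7.202659731616783 0.28024019012176254
scene lever a 62 [0.5028 0.1337 0.0947]
scene lever b 70 [ 0.4881 -0.0051  0.0969]
scene lever c 77 [ 0.4714 -0.1444  0.0965]
side a 158 94 0.139 top mean [0.646  0.1098] circ [0.6479 0.111 ] 0.0199 ls [0.6471 0.1101]
side b 189 104 0.139 top mean [ 0.6295 -0.0273] circ [ 0.6301 -0.0278] 0.0197 ls [ 0.6288 -0.0263]
side c 215 147 0.139 top mean [ 0.611  -0.1676] circ [ 0.6115 -0.1666] 0.0194 ls [ 0.6114 -0.1676]
yaw -7.190490637887193 0.27953786159760885
side lever a 45 [0.5006 0.1302 0.0929]
side lever b 40 [ 0.4858 -0.007   0.0974]
side lever c 49 [ 0.4706 -0.1463  0.0972]
```

Call:
play_rows(
  commands=[
    [[-0.3,0,0,0,0,0,-8],[-0.3,0,0,0,0,0,-16],[-0.3,0,0,0,0,0,-18],[-0.3,0,0,0,0,0,-18]],
  ],
)

```text
time_s: 1.1
tool_pos: [0.2656, 0.5658, 0.2313]
tcp_rot: [180.0, 0.0, 172.8]
force: [-0.0, -0.6, -0.2]
grip_width: 0.0557
finger_force: 0.0
```

Call:
play_rows(
  commands=[
    [[-0.3,-20,-34,0,0,0,0],[-0.3,-50,-68,0,0,0,0],[-0.3,-80,-104,0,0,0,0],[-0.3,-115,-140,0,0,0,0],[-0.3,-150,-175,0,0,0,0],[-0.3,-185,-210,0,0,0,0],[-0.3,-220,-245,0,0,0,0],[-0.3,-255,-280,0,0,0,0],[-0.3,-290,-312,0,0,0,0],[-0.3,-325,-344,0,0,0,0],[-0.3,-360,-374,0,0,0,0],[-0.3,-395,-402,0,0,0,0]],
  ],
)

```text
time_s: 2.3
tool_pos: [0.6086, 0.116, 0.2315]
tcp_rot: [180.0, 0.0, 172.8]
force: [-0.5, 1.0, 0.0]
grip_width: 0.0555
finger_force: 0.0
```

Call:
play_rows(
  commands=[
    [[-0.3,-30,0,0,0,0,0],[-0.3,-42,0,0,0,0,0],[-0.3,-42,0,30,0,0,0],[-0.3,-42,0,55,0,0,0],[-0.3,-42,0,65,0,0,0],[-0.3,-42,0,65,0,0,0],[-0.3,-42,0,65,0,0,0]],
  ],
)

```text
time_s: 3.0
tool_pos: [0.6493, 0.1131, 0.1673]
tcp_rot: [180.0, 0.1, 172.9]
force: [0.2, 0.1, 1.1]
grip_width: 0.0557
finger_force: 0.0
```

```bash
python3 - <<'E'
from h import *
cv2.imwrite("pics/w1.png",manip.read_camera("wrist")["color"])
o=manip.get_obs(); t=np.array(o["tool_pos"]); print(t,o["tcp_rot"],o["force"])
d=np.array([.649,.1117])-t[:2]; print("tool dx,dy mm",1e3*d@[-.9921,.1253],1e3*d@[.1253,.9921])
E
```

```text
[0.64994555 0.1130223  0.16796901] [1.79970494e+02 1.35574791e-01 1.72880477e+02] [-0.74971139  0.38205279  0.1316533 ]
tool dx,dy mm 0.772393132749084 -1.4303295639939932
```

View pics/w1.png

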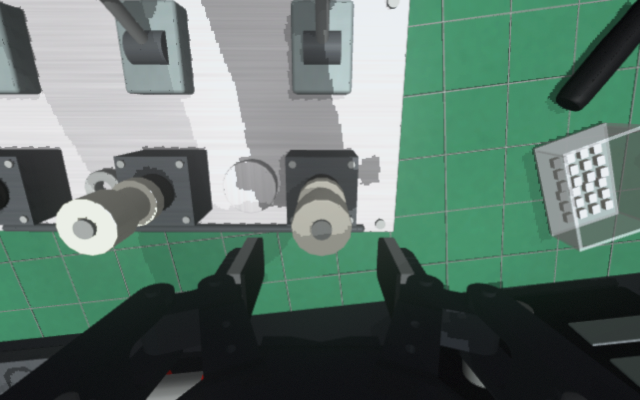

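The roller top, at (321,228), is centred between the fingers at x≈250 and 392. I'll go down and start the push to the left.

Call:
play_rows(
  commands=[
    [[-0.3,0,0,25,0,0,0],[-0.3,0,0,45,0,0,0],[-0.3,0,0,52,0,0,0],[-0.3,0,0,52,0,0,0],[-0.3,0,4,52,0,0,0],[-0.3,0,7,52,0,0,0],[-0.3,0,8,52,0,0,0],[-0.3,0,8,52,0,0,0]],
  ],
)

```text
time_s: 3.85
tool_pos: [0.6507, 0.1209, 0.1152]
tcp_rot: [180.0, 0.1, 172.9]
force: [0.3, -0.6, -1.1]
grip_width: 0.0557
finger_force: 0.0
```

Call:
play_rows(
  commands=[
    [[-0.3,0,1,0,0,0,0],[-0.3,0,2,0,0,0,0],[-0.3,0,2,0,0,0,0]],
  ],
)

```text
time_s: 4.15
tool_pos: [0.6504, 0.1226, 0.1143]
tcp_rot: [-180.0, -0.0, 172.9]
force: [-0.4, 0.3, -0.7]
grip_width: 0.0555
finger_force: 0.0
```

Call:
play_rows(
  commands=[
    [[-0.3,0,1,0,0,0,0],[-0.3,0,1,0,0,0,0]],
  ],
)

```text
time_s: 4.35
tool_pos: [0.6505, 0.1235, 0.1143]
tcp_rot: [-180.0, -0.0, 172.9]
force: [0.4, 0.3, 0.1]
grip_width: 0.0554
finger_force: 0.0
```

Call:
play_rows(
  commands=[
    [[-0.3,0,1,0,0,0,0],[-0.3,0,1,0,0,0,0]],
  ],
)

```text
time_s: 4.55
tool_pos: [0.6506, 0.1243, 0.1143]
tcp_rot: [-180.0, -0.0, 172.9]
force: [-0.7, -1.2, 0.8]
grip_width: 0.0558
finger_force: 0.5
```

Call:
play_rows(
  commands=[
    [[-0.3,0,1,0,0,0,0],[-0.3,0,1,0,0,0,0]],
  ],
)

```text
time_s: 4.75
tool_pos: [0.6509, 0.1254, 0.1144]
tcp_rot: [-180.0, 0.0, 172.9]
force: [0.0, -1.1, 0.8]
grip_width: 0.0559
finger_force: 0.6
```

Call:
play_rows(
  commands=[
    [[-0.3,0,1,0,0,0,0],[-0.3,0,1,0,0,0,0]],
  ],
)

```text
time_s: 4.95
tool_pos: [0.6511, 0.1266, 0.1144]
tcp_rot: [180.0, 0.0, 172.9]
force: [-0.3, -0.1, 1.4]
grip_width: 0.0552
finger_force: 0.5
```

Call:
play_rows(
  commands=[
    [[-0.3,0,1,0,0,0,0],[-0.3,0,1,0,0,0,0]],
  ],
)

```text
time_s: 5.15
tool_pos: [0.6512, 0.1276, 0.1144]
tcp_rot: [180.0, 0.0, 172.9]
force: [0.2, -1.5, 0.2]
grip_width: 0.0554
finger_force: 0.5
```

Call:
play_rows(
  commands=[
    [[-0.3,0,1,0,0,0,0],[-0.3,0,1,0,0,0,0]],
  ],
)

```text
time_s: 5.35
tool_pos: [0.6512, 0.1286, 0.1143]
tcp_rot: [180.0, 0.0, 172.9]
force: [0.5, -0.6, 0.9]
grip_width: 0.0559
finger_force: 0.4
```

Call:
play_rows(
  commands=[
    [[-0.3,0,1,0,0,0,0],[-0.3,0,1,0,0,0,0]],
  ],
)

```text
time_s: 5.55
tool_pos: [0.6513, 0.1297, 0.1143]
tcp_rot: [180.0, 0.0, 172.9]
force: [0.5, -0.5, 1.3]
grip_width: 0.0555
finger_force: 0.4
```

Call:
play_rows(
  commands=[
    [[-0.3,0,1,0,0,0,0],[-0.3,0,1,0,0,0,0]],
  ],
)

```text
time_s: 5.75
tool_pos: [0.6514, 0.1306, 0.1143]
tcp_rot: [180.0, -0.0, 172.9]
force: [-0.5, -0.6, 1.7]
grip_width: 0.0557
finger_force: 0.4
```

Call:
play_rows(
  commands=[
    [[-0.3,0,1,0,0,0,0],[-0.3,0,1,0,0,0,0]],
  ],
)

```text
time_s: 5.95
tool_pos: [0.6515, 0.1316, 0.1143]
tcp_rot: [180.0, -0.0, 172.9]
force: [-0.1, -1.6, 0.4]
grip_width: 0.0558
finger_force: 0.4
```

Call:
play_rows(
  commands=[
    [[-0.3,0,1,0,0,0,0],[-0.3,0,1,0,0,0,0]],
  ],
)

```text
time_s: 6.15
tool_pos: [0.6516, 0.1326, 0.1143]
tcp_rot: [180.0, -0.0, 172.9]
force: [-0.5, -1.0, 1.0]
grip_width: 0.0555
finger_force: 0.3
```

Call:
play_rows(
  commands=[
    [[-0.3,0,1,0,0,0,0],[-0.3,0,1,0,0,0,0]],
  ],
)

```text
time_s: 6.35
tool_pos: [0.6518, 0.1334, 0.1143]
tcp_rot: [-180.0, -0.0, 172.9]
force: [-0.2, -1.0, 1.3]
grip_width: 0.0554
finger_force: 0.6
```

Call:
play_rows(
  commands=[
    [[-0.3,0,1,0,0,0,0],[-0.3,0,1,0,0,0,0]],
  ],
)

```text
time_s: 6.55
tool_pos: [0.6519, 0.1341, 0.1144]
tcp_rot: [-179.9, 0.0, 172.8]
force: [-0.2, -2.6, 1.6]
grip_width: 0.0552
finger_force: 1.3
```

Call:
play_rows(
  commands=[
    [[-0.3,0,1,0,0,0,0],[-0.3,0,1,0,0,0,0]],
  ],
)

```text
time_s: 6.75
tool_pos: [0.6519, 0.1345, 0.1144]
tcp_rot: [-179.9, -0.0, 172.8]
force: [-0.4, -4.7, 2.6]
grip_width: 0.0555
finger_force: 2.7
```

Call:
play_rows(
  commands=[
    [[-0.3,0,0.7,0,0,0,0],[-0.3,0,0.7,0,0,0,0]],
  ],
)

```text
time_s: 6.95
tool_pos: [0.652, 0.1347, 0.1144]
tcp_rot: [-179.8, 0.0, 172.8]
force: [-1.9, -6.2, 3.7]
grip_width: 0.0557
finger_force: 3.3
```

Roller a gave about 10 mm before pressing at 6 N, so it is probably the worn one. Now the push to the right.

Call:
play_rows(
  commands=[
    [[-0.3,0,-6,0,0,0,0],[-0.3,0,-12,0,0,0,0],[-0.3,0,-17,0,0,0,0],[-0.3,0,-20,0,0,0,0],[-0.3,0,-22,0,0,0,0],[-0.3,0,-24,0,0,0,0],[-0.3,0,-24,0,0,0,0]],
  ],
)

```text
time_s: 7.65
tool_pos: [0.6493, 0.1123, 0.1145]
tcp_rot: [180.0, 0.0, 172.9]
force: [-1.0, 0.4, 1.2]
grip_width: 0.0555
finger_force: 0.4
```

Call:
play_rows(
  commands=[
    [[-0.3,0,-1,0,0,0,0],[-0.3,0,-2,0,0,0,0],[-0.3,0,-3,0,0,0,0],[-0.3,0,-4,0,0,0,0],[-0.3,0,-4,0,0,0,0]],
  ],
)

```text
time_s: 8.15
tool_pos: [0.6486, 0.1081, 0.1142]
tcp_rot: [-180.0, -0.0, 172.8]
force: [0.2, 0.6, 0.7]
grip_width: 0.0553
finger_force: 0.4
```

Call:
play_rows(
  commands=[
    [[-0.3,0,-1,0,0,0,0],[-0.3,0,-2,0,0,0,0],[-0.3,0,-3,0,0,0,0],[-0.3,0,-3,0,0,0,0]],
  ],
)

```text
time_s: 8.55
tool_pos: [0.6482, 0.1051, 0.1142]
tcp_rot: [-180.0, -0.0, 172.8]
force: [0.0, 0.2, 0.1]
grip_width: 0.0557
finger_force: 0.3
```

Call:
play_rows(
  commands=[
    [[-0.3,0,-1,0,0,0,0],[-0.3,0,-2,0,0,0,0],[-0.3,0,-3,0,0,0,0],[-0.3,0,-3,0,0,0,0]],
  ],
)

```text
time_s: 8.95
tool_pos: [0.6479, 0.1022, 0.1144]
tcp_rot: [-180.0, 0.0, 172.8]
force: [-0.2, 0.6, 1.3]
grip_width: 0.0554
finger_force: 0.5
```

Call:
play_rows(
  commands=[
    [[-0.3,0,-1,0,0,0,0],[-0.3,0,-2,0,0,0,0],[-0.3,0,-2,0,0,0,0]],
  ],
)

```text
time_s: 9.25
tool_pos: [0.6477, 0.1002, 0.1143]
tcp_rot: [-180.0, 0.0, 172.9]
force: [0.1, 0.1, 1.3]
grip_width: 0.0557
finger_force: 0.4
```

Call:
play_rows(
  commands=[
    [[-0.3,0,-1,0,0,0,0],[-0.3,0,-2,0,0,0,0],[-0.3,0,-3,0,0,0,0],[-0.3,0,-3,0,0,0,0]],
  ],
)

```text
time_s: 9.65
tool_pos: [0.6472, 0.0971, 0.1143]
tcp_rot: [-180.0, -0.0, 172.8]
force: [0.2, 1.1, 0.8]
grip_width: 0.0556
finger_force: 0.3
```

Call:
play_rows(
  commands=[
    [[-0.3,0,-1,0,0,0,0],[-0.3,0,-2,0,0,0,0],[-0.3,0,-2,0,0,0,0]],
  ],
)

```text
time_s: 9.95
tool_pos: [0.647, 0.0954, 0.1144]
tcp_rot: [180.0, 0.0, 172.9]
force: [1.3, 0.7, 1.8]
grip_width: 0.0556
finger_force: 0.6
```

Call:
play_rows(
  commands=[
    [[-0.3,0,-1,0,0,0,0],[-0.3,0,-2,0,0,0,0],[-0.3,0,-2,0,0,0,0]],
  ],
)

```text
time_s: 10.25
tool_pos: [0.6469, 0.0939, 0.1145]
tcp_rot: [179.9, 0.0, 172.9]
force: [0.4, 3.5, 1.8]
grip_width: 0.0555
finger_force: 1.7
```

Call:
play_rows(
  commands=[
    [[-0.3,0,-1,0,0,0,0],[-0.3,0,-1.5,0,0,0,0],[-0.3,0,-1.5,0,0,0,0]],
  ],
)

```text
time_s: 10.55
tool_pos: [0.6468, 0.0934, 0.1145]
tcp_rot: [179.8, 0.0, 172.9]
force: [1.0, 5.9, 2.2]
grip_width: 0.0558
finger_force: 3.1
```

Roller a's total travel is about 21 mm, so it is worn, and it now leans right. On to roller b.

Call:
play_rows(
  commands=[
    [[-0.3,0,6,0,0,0,0],[-0.3,0,11,0,0,0,0],[-0.3,0,11,-15,0,0,0],[-0.3,0,11,-45,0,0,0],[-0.3,0,11,-60,0,0,0],[-0.3,0,-25,-60,0,0,0],[-0.3,0,-65,-60,0,0,0],[-0.3,0,-100,-60,0,0,0],[-0.3,0,-117,-60,0,0,0],[-0.3,0,-117,-60,0,0,0],[-0.3,0,-117,-60,0,0,0]],
  ],
)

```text
time_s: 11.65
tool_pos: [0.6322, -0.024, 0.1747]
tcp_rot: [180.0, 0.0, 172.8]
force: [-0.2, 0.7, -0.4]
grip_width: 0.0554
finger_force: 0.0
```

```bash
python3 - <<'E'
from h import *
cv2.imwrite("pics/w2.png",manip.read_camera("wrist")["color"])
E
```

```text
(no output)
```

View pics/w2.png

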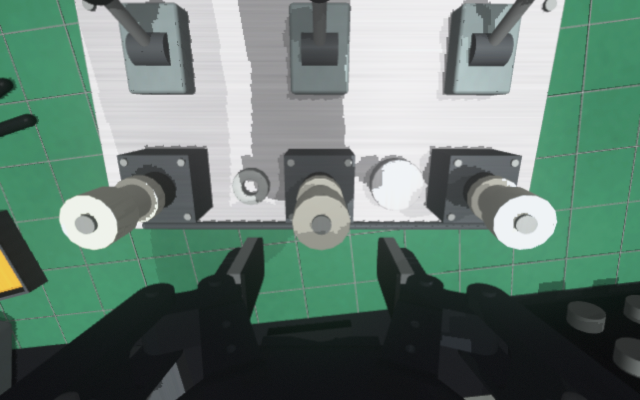

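Roller b, at (321,222), is centred between the fingers, and the left roller leans right as expected.

Call:
play_rows(
  commands=[
    [[-0.3,0,0,25,0,0,0],[-0.3,0,0,50,0,0,0],[-0.3,0,0,59,0,0,0],[-0.3,0,0,59,0,0,0],[-0.3,0,4,59,0,0,0],[-0.3,0,7,59,0,0,0],[-0.3,0,9,59,0,0,0],[-0.3,0,10,59,0,0,0],[-0.3,0,11,59,0,0,0],[-0.3,0,11,59,0,0,0]],
  ],
)

```text
time_s: 12.7
tool_pos: [0.6338, -0.0135, 0.1158]
tcp_rot: [-180.0, 0.1, 172.9]
force: [-0.1, -1.6, 1.0]
grip_width: 0.0554
finger_force: 0.4
```

Call:
play_rows(
  commands=[
    [[-0.3,0,1,0,0,0,0],[-0.3,0,2,0,0,0,0],[-0.3,0,2,0,0,0,0]],
  ],
)

```text
time_s: 13.0
tool_pos: [0.6338, -0.0116, 0.1156]
tcp_rot: [-180.0, 0.0, 172.8]
force: [0.3, -1.5, 2.6]
grip_width: 0.0554
finger_force: 1.1
```

Call:
play_rows(
  commands=[
    [[-0.3,0,0.7,0,0,0,0],[-0.3,0,1.5,0,0,0,0],[-0.3,0,1.5,0,0,0,0]],
  ],
)

```text
time_s: 13.3
tool_pos: [0.6339, -0.011, 0.1156]
tcp_rot: [-179.8, 0.0, 172.8]
force: [-0.7, -5.5, 3.1]
grip_width: 0.0556
finger_force: 2.8
```

Call:
play_rows(
  commands=[
    [[-0.3,0,-6,0,0,0,0],[-0.3,0,-12,0,0,0,0],[-0.3,0,-17,0,0,0,0],[-0.3,0,-21,0,0,0,0],[-0.3,0,-23,0,0,0,0],[-0.3,0,-25,0,0,0,0],[-0.3,0,-26,0,0,0,0],[-0.3,0,-27,0,0,0,0],[-0.3,0,-27,0,0,0,0]],
  ],
)

```text
time_s: 14.2
tool_pos: [0.6306, -0.0364, 0.1154]
tcp_rot: [180.0, 0.0, 172.9]
force: [0.1, 1.1, 1.8]
grip_width: 0.0555
finger_force: 0.6
```

Call:
play_rows(
  commands=[
    [[-0.3,0,-1,0,0,0,0],[-0.3,0,-2,0,0,0,0],[-0.3,0,-2,0,0,0,0]],
  ],
)

```text
time_s: 14.5
tool_pos: [0.6305, -0.0383, 0.1156]
tcp_rot: [180.0, 0.0, 172.9]
force: [0.0, 2.6, 2.9]
grip_width: 0.0553
finger_force: 1.4
```

Call:
play_rows(
  commands=[
    [[-0.3,0,-1,0,0,0,0],[-0.3,0,-1,0,0,0,0]],
  ],
)

```text
time_s: 14.7
tool_pos: [0.6304, -0.0387, 0.1156]
tcp_rot: [179.9, 0.0, 172.9]
force: [1.4, 5.0, 3.2]
grip_width: 0.0556
finger_force: 2.6
```

Call:
play_rows(
  commands=[
    [[-0.3,0,-0.7,0,0,0,0],[-0.3,0,-0.7,0,0,0,0]],
  ],
)

```text
time_s: 14.9
tool_pos: [0.6304, -0.0389, 0.1156]
tcp_rot: [179.8, 0.0, 172.9]
force: [0.3, 6.7, 2.7]
grip_width: 0.0555
finger_force: 3.2
```

Call:
play_rows(
  commands=[
    [[-0.3,0,6,0,0,0,0],[-0.3,0,12,0,0,0,0],[-0.3,0,12,-15,0,0,0],[-0.3,0,12,-45,0,0,0],[-0.3,0,12,-60,0,0,0],[-0.3,0,-25,-60,0,0,0],[-0.3,0,-65,-60,0,0,0],[-0.3,0,-105,-60,0,0,0],[-0.3,0,-123,-60,0,0,0],[-0.3,0,-123,-60,0,0,0],[-0.3,0,-123,-60,0,0,0]],
  ],
)

```text
time_s: 16.0
tool_pos: [0.6147, -0.1621, 0.1756]
tcp_rot: [180.0, 0.0, 172.8]
force: [0.3, -0.2, -0.1]
grip_width: 0.0555
finger_force: 0.0
```

```bash
python3 - <<'E'
from h import *
cv2.imwrite("pics/w3.png",manip.read_camera("wrist")["color"])
E
```

```text
(no output)
```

View pics/w3.png

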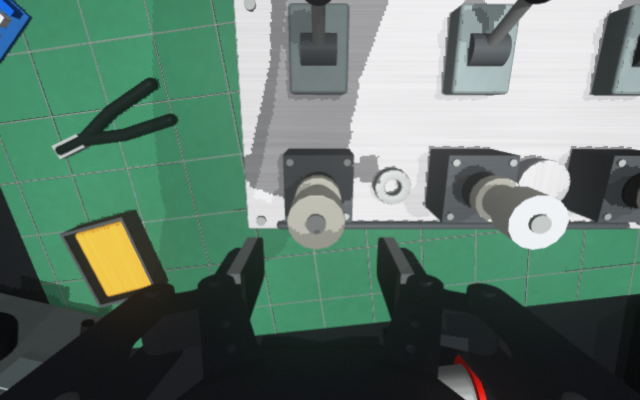

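Roller c, at (316,222), sits about 2 mm to the right of centre and is well clear of the fingers.

Call:
play_rows(
  commands=[
    [[-0.3,0,0,25,0,0,0],[-0.3,0,0,50,0,0,0],[-0.3,0,0,60,0,0,0],[-0.3,0,0,60,0,0,0],[-0.3,0,4,60,0,0,0],[-0.3,0,7,60,0,0,0],[-0.3,0,8,60,0,0,0],[-0.3,0,9,60,0,0,0],[-0.3,0,10,60,0,0,0],[-0.3,0,10,60,0,0,0]],
  ],
)

```text
time_s: 17.05
tool_pos: [0.6163, -0.1526, 0.1158]
tcp_rot: [-180.0, 0.1, 172.9]
force: [0.2, -1.3, 1.9]
grip_width: 0.0553
finger_force: 0.5
```

Call:
play_rows(
  commands=[
    [[-0.3,0,1,0,0,0,0],[-0.3,0,2,0,0,0,0],[-0.3,0,2,0,0,0,0]],
  ],
)

```text
time_s: 17.35
tool_pos: [0.6163, -0.1506, 0.1155]
tcp_rot: [-180.0, 0.0, 172.9]
force: [0.2, -2.3, 1.2]
grip_width: 0.0556
finger_force: 0.9
```

Call:
play_rows(
  commands=[
    [[-0.3,0,0.7,0,0,0,0],[-0.3,0,1.5,0,0,0,0],[-0.3,0,1.5,0,0,0,0]],
  ],
)

```text
time_s: 17.65
tool_pos: [0.6164, -0.15, 0.1155]
tcp_rot: [-179.9, 0.0, 172.8]
force: [-0.8, -5.9, 2.5]
grip_width: 0.0551
finger_force: 2.5
```

Call:
play_rows(
  commands=[
    [[-0.3,0,0.5,0,0,0,0],[-0.3,0,0.5,0,0,0,0]],
  ],
)

```text
time_s: 17.85
tool_pos: [0.6165, -0.1499, 0.1156]
tcp_rot: [-179.8, 0.0, 172.8]
force: [-0.7, -5.6, 1.3]
grip_width: 0.0553
finger_force: 3.0
```

Call:
play_rows(
  commands=[
    [[-0.3,0,-6,0,0,0,0],[-0.3,0,-12,0,0,0,0],[-0.3,0,-17,0,0,0,0],[-0.3,0,-21,0,0,0,0],[-0.3,0,-23,0,0,0,0],[-0.3,0,-25,0,0,0,0],[-0.3,0,-26,0,0,0,0],[-0.3,0,-27,0,0,0,0],[-0.3,0,-27,0,0,0,0]],
  ],
)

```text
time_s: 18.75
tool_pos: [0.6132, -0.1751, 0.1154]
tcp_rot: [180.0, 0.0, 172.9]
force: [0.3, 1.1, 0.6]
grip_width: 0.0555
finger_force: 0.5
```

Call:
play_rows(
  commands=[
    [[-0.3,0,-1,0,0,0,0],[-0.3,0,-2,0,0,0,0],[-0.3,0,-2,0,0,0,0]],
  ],
)

```text
time_s: 19.05
tool_pos: [0.613, -0.177, 0.1155]
tcp_rot: [180.0, 0.0, 172.9]
force: [0.7, 2.6, 1.6]
grip_width: 0.0554
finger_force: 1.1
```

Call:
play_rows(
  commands=[
    [[-0.3,0,-1,0,0,0,0],[-0.3,0,-1.5,0,0,0,0],[-0.3,0,-1.5,0,0,0,0]],
  ],
)

```text
time_s: 19.35
tool_pos: [0.613, -0.1776, 0.1155]
tcp_rot: [179.9, 0.0, 172.9]
force: [-0.0, 5.2, 3.2]
grip_width: 0.0557
finger_force: 2.7
```

Call:
play_rows(
  commands=[
    [[-0.3,0,-0.8,0,0,0,0],[-0.3,0,-0.8,0,0,0,0]],
  ],
)

```text
time_s: 19.55
tool_pos: [0.6129, -0.1778, 0.1155]
tcp_rot: [179.8, 0.0, 172.9]
force: [-0.3, 6.1, 3.8]
grip_width: 0.0554
finger_force: 3.4
```

Call:
play_rows(
  commands=[
    [[-0.3,0,6,0,0,0,0],[-0.3,0,12,0,0,0,0],[-0.3,0,12,-20,0,0,0],[-0.3,0,12,-60,0,0,0],[-0.3,0,12,-75,0,0,0],[1,30,45,-75,0,0,0],[1,55,85,-75,0,0,0],[1,80,125,-75,0,0,0],[1,105,165,-75,0,0,0],[1,135,205,-75,0,0,0],[1,165,245,-75,0,0,0],[1,189,280,-75,0,0,0]],
  ],
)

```text
time_s: 20.75
tool_pos: [0.4581, 0.1231, 0.1899]
tcp_rot: [-179.9, -0.0, 172.9]
force: [0.5, 1.1, 0.6]
grip_width: 0.0001
finger_force: 0.0
```

Call:
play_rows(
  commands=[
    [[1,0,10,0,0,0,0],[1,0,17,0,0,0,0],[1,0,17,0,0,0,0],[1,0,17,0,0,0,0]],
  ],
)

```text
time_s: 21.15
tool_pos: [0.4629, 0.1379, 0.1902]
tcp_rot: [-180.0, 0.0, 172.8]
force: [-0.5, 0.3, -0.1]
grip_width: -0.0002
finger_force: 0.0
```

```bash
python3 - <<'E'
from h import *
cv2.imwrite("pics/w4.png",manip.read_camera("wrist")["color"])
t=np.array(manip.get_obs()["tool_pos"]); d=np.array([.5017,.132])-t[:2]; print(t,"ball rel tool mm",1e3*d@[-.9921,.1253],1e3*d@[.1253,.9921])
E
```

```text
[0.46272565 0.13774822 0.19018634] ball rel tool mm -39.386701777090344 -0.8193246915047991
```

View pics/w4.png

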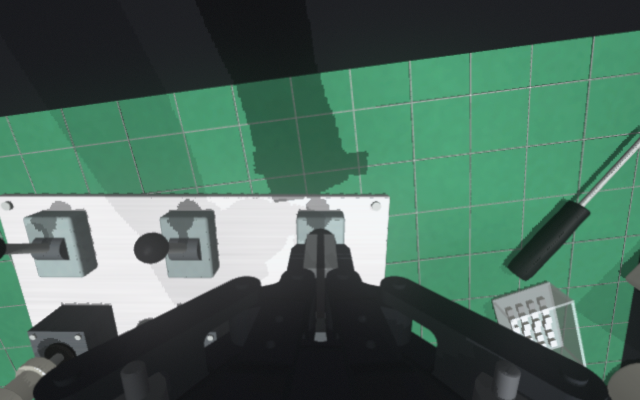

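The shut fingers line up with lever a, whose ball is hidden behind them at x≈320. I'll lower behind the ball and push it away.

Call:
play_rows(
  commands=[
    [[1,0,0,40,0,0,0],[1,0,0,80,0,0,0],[1,0,0,104,0,0,0],[1,0,0,105,0,0,0],[1,-6,0,105,0,0,0],[1,-12,0,105,0,0,0],[1,-18,0,105,0,0,0],[1,-26,0,105,0,0,0],[1,-34,0,105,0,0,0],[1,-42,0,105,0,0,0],[1,-50,0,105,0,0,0],[1,-50,0,105,0,0,0]],
  ],
)

```text
time_s: 22.4
tool_pos: [0.5136, 0.1324, 0.0856]
tcp_rot: [180.0, 0.1, 172.8]
force: [0.1, -0.7, -0.2]
grip_width: -0.0002
finger_force: 0.0
```

Call:
play_rows(
  commands=[
    [[1,-8,0,0,0,0,0],[1,-16,0,0,0,0,0],[1,-22,0,0,0,0,0],[1,-26,0,0,0,0,0],[1,-26,0,0,0,0,0]],
  ],
)

```text
time_s: 22.9
tool_pos: [0.5382, 0.1292, 0.0853]
tcp_rot: [180.0, 0.0, 172.8]
force: [0.0, 0.6, -0.0]
grip_width: 0.0001
finger_force: 0.0
```

Call:
play_rows(
  commands=[
    [[1,-2,0,0,0,0,0],[1,-4,0,0,0,0,0],[1,-4,0,0,0,0,0]],
  ],
)

```text
time_s: 23.2
tool_pos: [0.5413, 0.1288, 0.0852]
tcp_rot: [-180.0, -0.0, 172.9]
force: [-1.2, 0.6, -0.6]
grip_width: 0.0001
finger_force: 0.3
```

Call:
play_rows(
  commands=[
    [[1,-2,0,0,0,0,0],[1,-3,0,0,0,0,0],[1,-3,0,0,0,0,0]],
  ],
)

```text
time_s: 23.5
tool_pos: [0.544, 0.1285, 0.0852]
tcp_rot: [180.0, -0.0, 172.9]
force: [-2.5, -0.1, 0.1]
grip_width: 0.0001
finger_force: 0.9
```

Call:
play_rows(
  commands=[
    [[1,-2,0,0,0,0,0],[1,-3,0,0,0,0,0],[1,-3,0,0,0,0,0]],
  ],
)

```text
time_s: 23.8
tool_pos: [0.5442, 0.1284, 0.085]
tcp_rot: [180.0, -0.4, 172.9]
force: [-8.2, 2.2, 4.8]
grip_width: -0.0001
finger_force: 4.0
```

```bash
python3 - <<'E'
from h import *
cv2.imwrite("pics/s2.png",cv2.resize(manip.read_camera("side")["color"][120:300,220:440],None,fx=3,fy=3))
E
```

```text
(no output)
```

View pics/s2.png

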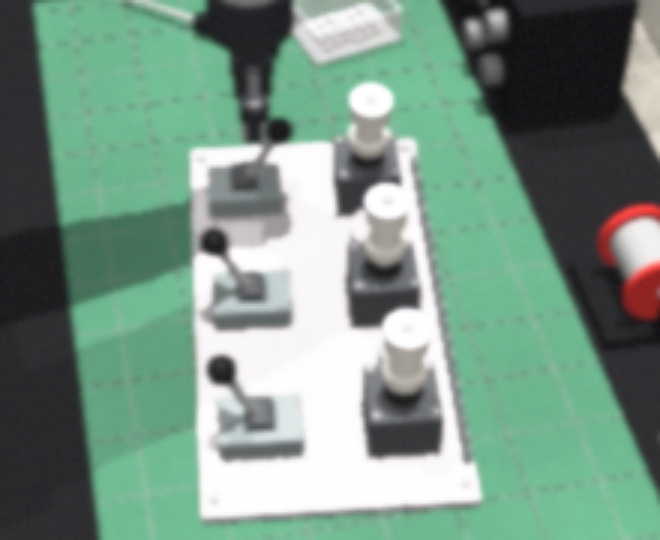

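Lever a, with its ball at crop (280,130), is against its far stop, and the other two lean toward the robot. I'll retreat and check.

Call:
play_rows(
  commands=[
    [[1,12,0,0,0,0,0],[1,35,0,0,0,0,0],[1,50,0,0,0,0,0],[1,50,0,-40,0,0,0],[1,50,0,-80,0,0,0],[1,80,20,-110,0,0,0],[1,110,50,-120,0,0,0],[1,110,50,-120,0,0,0],[1,110,50,-120,0,0,0]],
  ],
)

```text
time_s: 24.75
tool_pos: [0.4445, 0.1919, 0.2059]
tcp_rot: [180.0, 0.2, 173.0]
force: [0.2, 0.1, 0.3]
grip_width: -0.0002
finger_force: 0.0
```

```bash
python3 - <<'E'
from h import *
P,C=cloud(manip.read_camera("scene"))
for n,x,y in [("a",.65,.108),("b",.632,-.026),("c",.614,-.166)]:
    p=P[(np.hypot(P[:,0]-x,P[:,1]-y)<.04)&(P[:,2]>.12)&(P[:,2]<.16)]; t=p[p[:,2]>np.percentile(p[:,2],90)-.005]; print(n,t.mean(0).round(4))
for n,x,y in [("a",.568,.123),("b",.487,-.006),("c",.471,-.145)]:
    p=P[(np.hypot(P[:,0]-x,P[:,1]-y)<.03)&(P[:,2]>.08)&(P[:,2]<.13)&(C.max(1)<80)]; print("lever",n,len(p),p.mean(0).round(3))
print(manip.get_obs()["tool_pos"],manip.get_obs()["force"])
E
```

```text
a [0.649  0.1019 0.1382]
b [ 0.6315 -0.0291  0.1386]
c [ 0.6137 -0.1677  0.1388]
lever a 57 [0.571 0.119 0.101]
lever b 70 [ 0.491 -0.01   0.103]
lever c 77 [ 0.476 -0.148  0.104]
[0.44455447 0.19127293 0.20528025] [-0.13448232  0.47567574 -0.69368027]
```

```bash
python3 -c "
from h import *
print(manip.hand_in())"
```

```text
the job is handed in; nothing more can be done
None
```

The left roller (a) is the worn one: it is left leaning about 11 mm to the right, its lever is thrown fully away from the robot, the other two levers were left alone, and the job is handed in (no verdict was returned).

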